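Feed a gel card from the loading carriage into the one empty rack slot

ROBOT

A 6-joint arm with a two-finger parallel gripper is mounted at the origin on the work surface. World frame = base frame: x ahead of the robot, y to its left, z up, the work surface at z = 0. Lengths are in mm, angles in rad, forces in N, time in s.
With the tool pointing down it reaches from about 350 to 975 mm from the base axis. Payload 7.1 kg.
Tool frame: the origin (TCP) lies at the very end of the fingers, on their centre line; the grasp point (between the pads) lies 19 mm behind it (ctrl.grasp_offset is the distance from the TCP to the grasp point, in mm); z points along the fingers, y is the line along which they close (so a half turn about z gives the same grasp; the last joint's range is limited). The gripper opens to 88 mm and grips with 3 to 60 N. Pads are 20 mm wide; open, the fingers measure 115 mm over their backs; the gripper's body (75 mm by 178 mm) begins 61 mm behind the grasp point.
Start: joints at [1.087, 0.423, 1.63, -0, 1.089, -0.019], TCP at [280.12, 558.693, 222.675] pointing down, gripper open.
Joint ranges: [-3, 3], [-0.9, 2.11], [0.09, 2.58], [-1.31, 4.45], [0.11, 2.69], [-2.54, 2.54]. Speed limits (rad/s): [2.39, 2.39, 3.01, 3.14, 3.14, 3.14].

INTERFACE

Orientations are given as a rotation vector (axis times angle).
In Python, from workcell import ctrl, viewer, ticket, models gives the robot as it stands.
- The arm moves only by the tool play_rows, never from a script. Its arguments are lists of equal length, an entry for each row: "dp": the shift along the world's x, y, z in mm, a list of three; "yaw": the turn about the world's z in degrees. In form: {"dp": [[tx, ty, tz], ...], "yaw": [yaw, ...]}. A call has 1 to 8 rows; each row shifts and turns the commanded pose from where the row before left it; what a row does not reach is not made up. A row lasts 1/12 s, in which the tool goes at most 41.7 mm and 7.16 degrees, less where a joint would pass 70% of its speed; a pose out of reach is approached as far as the arm can. A call is refused whole if a number of a shift passes 41.7 or a number of a turn 7.16, either way. A call with a gripper value outside its range is refused whole. "gripper" is the closure, from 0 (fully open) to 1 (shut), set as the call begins (left out, the last holds). The fingers move at their own pace and stop on an object; the grip force is fixed at half the most. Time passes only in rows, so rows that do not move let the fingers close. It gives the time, the measured TCP pose, the force, the opening and the grip force at its end, in the units of the state.
- ctrl.get_obs(): the state, without advancing time (a new reading comes with each control period).
- viewer.get_image(name): name is "scene" or "top"; returns a dict with "pixels" (384x512x3 uint8, red, green, blue), "range_z" (384x512 float32, mm along the optical axis (not along the pixel's ray), 0 where there is no reading), "fx", "fy", "cx", "cy" (pixels), "dist_coeffs" ([k1, k2, p1, p2, k3] as OpenCV has them; the pictures are not rectified), "T" (4x4, takes a point from camera to world coordinates). Camera axes: x right, y up, looking along -z (the intrinsics and any distortion apply to the point x, -y, -z); pixel columns grow to the right and rows downward; lengths in mm; the calibration is good to about 2 mm. A picture is of the moment at which its call begins.
- ticket.close_job(): hands the job in; it is judged then, once.
Trained networks look in a picture, given as the dict that the camera call returned (one of the last four; its "shot" number tells which), for a name from the list of things; names that differ only in an ending like _2 or _b are one class to them, and where a whole thing is asked for, a point or a joint stands for the part that bears it (a point fixed in the world has none). Each returns a list of dicts, best first, with "conf" (0 to 1); they miss things now and then, are a little off and sometimes report something else, mostly with a low value. They report only what shows in the picture. A call takes as long as a camera call. They do not tell look-alikes from the thing itself.
- models.look_for(picture, name): "bbox" ([centre column, centre row, width, height] in pixels, round what is visible of it).
- models.landmark_of(picture, name): "location" ([column, row] in pixels: a listed point, or the origin of a listed thing).
The state is a dict: "t": time; "qpos": joint angles; "qvel": joint speeds; "joint_torque": joint torques, N m; "ee_pos": TCP position; "orientation": TCP orientation; "ft_force": force on the tool from outside, world axes, zero at the start; "moment": the same for the moment, N m; "width": finger opening in mm; "grasp_force": force on a finger pad.
Only numpy, scipy, OpenCV 4.12 (cv2) and the standard library are available. Lean on these libraries where they do the work, as an engineer would, in place of code of your own. Each camera call takes 0.05 s, during which the arm holds its last target. There are 200 camera calls.

TASK

Slide the loading carriage by its red handle until the gel card it carries faces the one empty slot of the rack, then push the card out of the carriage and fully home into that slot, without lifting it out. Finally slide the empty carriage all the way back to the left end of its travel (as the robot sees it, beside the white housing), let go, and leave the other cards and everything else on the counter where they are.

Things in the scene. Friction and masses are not known exactly. Their poses are not given: they have to be found in the camera images.
- rack: Fixed card rack, grey base 244 x 245 x 12 mm. Origin: on the counter, in the plane of the slots' front ends. x runs into the slots, away from the robot; y left along the carriage's travel; z up; turned up to 0.25 rad. Five slots along x at y = 24, 6, -12, -30, -48 mm. White housing at the left: x 0 to 112, y 40 to 134 mm, top z = 59 mm; it blocks the card while the carriage is parked.
- slots (a point): Middle of the slots' front ends (rack y = -12 mm), on their floor, z = 19 mm above the counter; axes as the rack. Each slot runs from x = 0 to a rigid stop wall at x = 102 mm (top 58 mm above the counter), is 7.5 mm wide with rounded entrances (radius 5 mm), between blue walls 24 mm high (tops 43 mm above the counter), open above.
- carriage (a joint): Loading carriage, slides along the rack's y before the slots. 0 = left (+y) end (parked), grows to the right (-y), end stop at 0.128 m. At value q its channel lies at rack y = 60 mm - q. Stays where left (friction 1.5 N). Starts parked at 0. Aluminium plate, top z = 20 mm, rack x -114 to -4 mm, 30 mm to the right and 70 mm to the left of the channel.
- channel (a point): Middle of the carriage's channel, on its floor (z = 20 mm above the counter). The channel runs along the rack's x, from 52 mm behind to 52 mm ahead of this point, 7.5 mm wide between black walls 6 mm thick and 24 mm high (tops at z = 44 mm), open above and in front; at the rear (robot side) only an 8 mm high lip. Axes as the rack.
- handle (a point): Centre of the top of the red handle: an upright block, 30 mm along the rack's x, 14 mm along its y, top at z = 76 mm above the counter, bottom at z = 20 mm. 50 mm to the left (+y) of the channel and moves with the carriage. Can be pinched from above across its 14 mm, or pushed from the side.
- card: The gel card to load: stiff white plastic card with a yellow band on top, 100 mm long (its x), 5 mm thick (its y), 48 mm high (its z), about 30 g. Origin: centre of its underside. It starts standing on its long edge in the carriage channel, its top 24 mm above the channel walls, length along the rack's x. It slides freely.
- empty_slot: The one slot without a card: flat green strip on its floor (98 x 6 mm). Origin: where the underside centre of a card fully home lies, rack x = 51.5 mm, z = 19 mm above the counter; axes as the rack. A card fully home has its rear edge level with the other cards', 1.5 mm inside the slot's front end; it meets the stop wall 0.5 mm further on.
- neighbour0: One of four like cards (red band on top, 100 x 5 x 48 mm, loose) already home in the other slots. Origin: centre of its underside.
- neighbour1: One of four like cards (red band on top, 100 x 5 x 48 mm, loose) already home in the other slots. Origin: centre of its underside.
- neighbour2: One of four like cards (red band on top, 100 x 5 x 48 mm, loose) already home in the other slots. Origin: centre of its underside.
- neighbour3: One of four like cards (red band on top, 100 x 5 x 48 mm, loose) already home in the other slots. Origin: centre of its underside.
- reagent: White bottle, blue cap, radius 32, height 150 mm, loose, at the left of the counter. Origin: centre of its base.
- jar: Amber jar, red cap, radius 30, height 75 mm, loose, at the left. Origin: centre of its base.
- pipette: White pipette lying on the counter at the right, 240 mm long, 22 mm thick, loose. Origin: on the counter below the middle of its thick handle; x towards the tip.
- tip_box: Blue box 120 x 80 x 60 mm, loose, at the right. Origin: centre of its underside.
Things that resemble listed ones, but are neither listed nor needed, are in the scene too. Leave any black look-alike of the card alone.

How it is judged (in metres and radians):
On the way, in this order (a step that is already met when the one before it is completed fails the run):
1. the carriage faces the empty slot (channel within 5 mm of the slot's line) with the card still in it (y of channel in the frame of empty_slot between -0.005 and 0.005 m and x of card in the frame of empty_slot below -0.06 m), for 0.2 s.
2. the card is fully home in the empty slot (x of card in the frame of empty_slot between -0.004 and 0.004 m and y of card in the frame of empty_slot between -0.004 and 0.004 m and z of card in the frame of empty_slot between -0.004 and 0.004 m and angle between card's own z axis and vertical below 0.2 rad), for 0.2 s.
At the end, for the whole second after the job is handed in: The card stands upright in the slot that was empty, within 4 mm of fully home (along, across and in height), at rest, and the carriage is at rest within 6 mm of the left end of its travel (all of step 2 and value of joint carriage below 0.006 m and linear speed of card below 0.02 m/s and velocity of joint carriage below 0.02 m/s); the robot touches nothing.
It fails at once if the card is lifted more than 20 mm, out of the carriage or slot (z of card in the frame of rack above 0.04 m).
It fails at once if another card is moved by more than 8 mm (distance of any of neighbour0, neighbour1, neighbour2, neighbour3 from where it was at the start of the episode above 0.008 m).
It fails at once if a bottle, jar, pipette or box is moved by more than 20 mm (distance of any of reagent, jar, pipette, tip_box from where it was at the start of the episode above 0.02 m).
It also fails if it takes over 56 s, if anything falls off the work surface, if the arm or the gripper's body presses on something with over 40 N, if the wrist force passes 120 N, or if a joint passes its speed limit or range.

## Working session

There is one attempt and no reset: what is moved stays moved. The work goes in short steps, Python scripts to look and compute and a tool call to move; the robot and the scene stay as the last step left them, time stands still between calls to the robot, and variables do not carry over. Pictures are saved under pics/ and viewed, at most 10 in all, crops included, and the job is handed in when it is done.

Besides the shell and the picture viewer there is one more tool, called after "Emit:" in YAML: its name, and indented under it one key for each argument. play_rows: Moves the arm, as the interface text tells. Its arguments: {"type":"object","properties":{"dp":{"type":"array"},"yaw":{"type":"array"},"gripper":{"type":"number"}},"required":["dp","yaw"]}

```bash
mkdir -p pics
cat > h.py <<'E'
import numpy as np, cv2
from workcell import ctrl, viewer, ticket, models
def ray(im,uv):
    K=np.array([[im['fx'],0,im['cx']],[0,im['fy'],im['cy']],[0,0,1]])
    u=cv2.undistortPoints(np.array([[uv]],float),K,np.array(im['dist_coeffs'],float))[0,0]
    T=np.array(im['T']); return T[:3,3],T[:3,:3]@np.array([u[0],-u[1],-1])
def onz(im,uv,z):
    o,d=ray(im,uv); return o+d*(z-o[2])/d[2]
def dep(im,uv):
    o,d=ray(im,uv); return o+d*im['range_z'][int(round(uv[1])),int(round(uv[0]))]
def proj(im,P):
    T=np.array(im['T']);c=(np.array(P)-T[:3,3])@T[:3,:3]
    c=c*[1,-1,-1];K=np.array([[im['fx'],0,im['cx']],[0,im['fy'],im['cy']],[0,0,1]])
    return cv2.projectPoints(c.reshape(-1,1,3),np.zeros(3),np.zeros(3),K,np.array(im['dist_coeffs'],float))[0][:,0]
E
python3 - <<'E'
from h import *
np.set_printoptions(precision=1,suppress=True)
o=ctrl.get_obs();print(o['t'],o['ee_pos'],o['orientation'],o['width'])
Z=dict(slots=19,channel=20,handle=76,card=20,empty_slot=19,rack=0,neighbour0=19,jar=0,reagent=0,pipette=0,tip_box=0)
for c in ['top','scene']:
    im=viewer.get_image(c);cv2.imwrite(f'pics/{c}.png',im['pixels'][:,:,::-1])
    print(c,im['T'][:3,3] if hasattr(im['T'],'shape') else im['T'],im['fx'])
    for n,z in Z.items():
        for r in models.landmark_of(im,n)[:5]:
            print(n,round(r['conf'],2),np.array(r['location']),onz(im,r['location'],z))
E
```

```text
0.0 [279.9 558.2 221.9] [-0.7 -3.1  0. ] 87.59144051874705
top [ 378.3   21.  1487.9] 459.12596097415
slots 0.81 [274.1 174.5] [575.  -47.3  19. ]
channel 0.75 [252.7 187.3] [532.6  21.4  20. ]
handle 0.71 [231.6 182.5] [541.   86.8  76. ]
card 0.6 [201.4 220.7] [423.7 184.1  20. ]
card 0.44 [247.5 234.3] [382.   36.4  20. ]
card 0.41 [250.6 186.1] [536.4  28.2  20. ]
empty_slot 0.63 [287.7 154.8] [639.9 -91.1  19. ]
rack 0.71 [272.3 169.1] [595.3 -42.2   0. ]
rack 0.45 [284.5 153.7] [646.8 -82.    0. ]
neighbour0 0.65 [285.9 157.4] [631.3 -85.2  19. ]
neighbour0 0.63 [263.8 150.4] [653.5 -13.4  19. ]
neighbour0 0.47 [276.3 151.9] [649. -54.  19.]
neighbour0 0.4 [270.6 154.7] [639.6 -35.6  19. ]
jar 0.79 [ 93.2 197.8] [494.9 542.8   0. ]
reagent 0.56 [108.7 150.4] [652.4 498.2   0. ]
pipette 0.61 [360.2 218.9] [ 435.  -329.4    0. ]
tip_box 0.98 [407.8 176.8] [ 574.9 -489.7    0. ]
tip_box 0.33 [286.2 153.1] [648.9 -87.6   0. ]
tip_box 0.2 [108.5 150.2] [653.1 498.9   0. ]
scene [1311.4 -401.7  920.7] 420.6313758208017
slots 0.86 [250.5 235.8] [593.8 -56.2  19. ]
slots 0.18 [256.  23
[... 226 characters left out ...]
.  235.5] [ 468.6 -317.1   20. ]
card 0.49 [295.1 177.9] [430.1 185.4  20. ]
card 0.43 [247.7 186.3] [400.3  26.8  20. ]
empty_slot 0.24 [257.6 238.2] [610.7 -41.9  19. ]
rack 0.79 [257.3 238.2] [595.6 -35.1   0. ]
neighbour0 0.72 [270.5 246. ] [652.2 -22.3  19. ]
neighbour0 0.68 [255.7 246.2] [634.9 -59.8  19. ]
neighbour0 0.59 [256.1 248.3] [642.1 -62.2  19. ]
neighbour0 0.47 [261.6 242.8] [630.9 -39.4  19. ]
neighbour0 0.37 [249.9 235.3] [591.4 -56.9  19. ]
jar 0.8 [387.3 165.4] [492.  528.6   0. ]
reagent 0.98 [403.6 192.3] [627.6 487.   -0. ]
pipette 0.77 [147.  237.6] [ 455.3 -322.7    0. ]
pipette 0.39 [390.5 166.3] [500.9 535.8  -0. ]
tip_box 0.73 [ 95.2 290.9] [ 576.8 -496.8    0. ]
```

View pics/top.png

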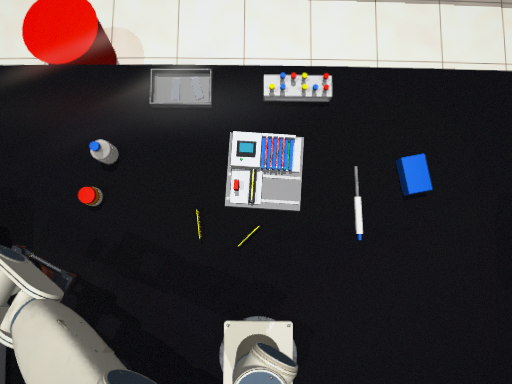

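View pics/scene.png

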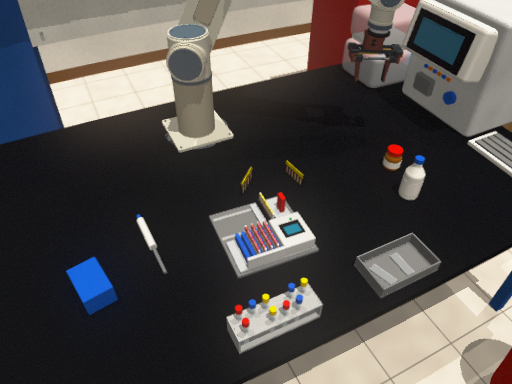

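The top view shows the rack at about (265,170), the red handle at (236,185), the yellow-banded card at (252,187) and two look-alikes at (198,224) and (249,236). I'll zoom in on both views.

Run:
```python
import cv2,numpy as np
a=cv2.imread('pics/top.png')[125:215,220:310]; b=cv2.imread('pics/scene.png')[185:275,205:320]
a=cv2.resize(a,None,fx=6,fy=6,interpolation=cv2.INTER_CUBIC);b=cv2.resize(b,None,fx=6,fy=6,interpolation=cv2.INTER_CUBIC)
cv2.imwrite('pics/a.png',a);cv2.imwrite('pics/b.png',b)
```

```text
(no output)
```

View pics/a.png

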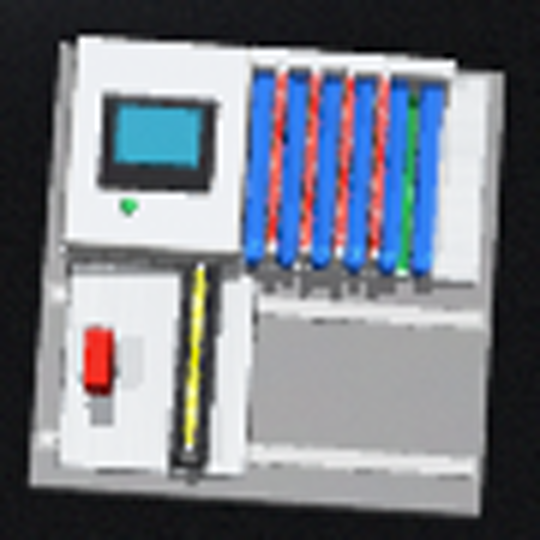

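View pics/b.png

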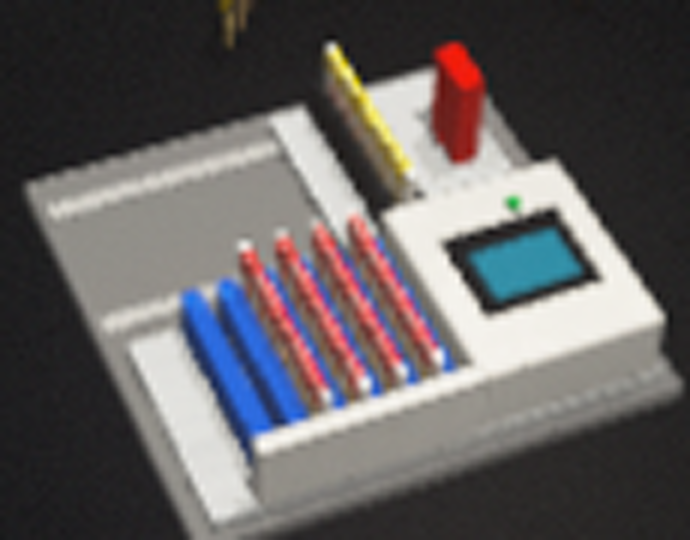

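Both crops agree: the rack is turned slightly clockwise and the green strip is in the rightmost slot (y = -48), so q = 108 mm. Next I'll fit the rack pose from the points read off both crops.

```bash
cat > fit.py <<'E'
from h import *
from scipy.optimize import least_squares
np.set_printoptions(precision=1,suppress=True)
top=viewer.get_image('top');sc=viewer.get_image('scene')
# crop px -> rack xyz ; None x for unknown
A=[((80,38),(112,134,59)),((68,243),(0,134,59)),((241,252),(0,40,59)),
   ((279,160),(51.5,24,67)),((311,164),(51.5,6,67)),((345,167),(51.5,-12,67)),((380,170),(51.5,-30,67)),
   ((412,182),(51.5,-48,19))]
B=[((665,318),(112,134,59)),((557,160),(0,134,59)),((383,213),(0,40,59)),
   ((395,292),(51.5,24,67)),((360,308),(51.5,6,67)),((321,322),(51.5,-12,67)),((284,325),(51.5,-30,67))]
H=[(top,(97,348)),(sc,(459,57))]; C=[(top,(197,358)),(sc,(368,113))]
off={id(top):(220,125),id(sc):(205,185)}
px=lambda im,p:(np.array(p)+.5)/6-.5+off[id(im)]
def W(p,P):
    c,s=np.cos(p[2]),np.sin(p[2]);P=np.array(P,float).reshape(-1,3)
    return np.c_[p[0]+c*P[:,0]-s*P[:,1],p[1]+s*P[:,0]+c*P[:,1],P[:,2]]
def res(p):
    r=[]
    for im,L in((top,A),(sc,B)):
        r.append(proj(im,W(p,[q for _,q in L]))-[px(im,u) for u,_ in L])
    for (im,u) in H: r.append(proj(im,W(p,(p[3],110,76)))-[px(im,u)])
    for (im,u) in C: r.append(proj(im,W(p,(p[4],60,68)))-[px(im,u)])
    return np.concatenate(r).ravel()
s=least_squares(res,[595,-40,-.06,-58,-58],loss='soft_l1',x_scale=[10,10,.05,10,10]);p=s.x
print(p[:2],'yaw deg',np.degrees(p[2]),'handle x, card x',p[3:]);print(res(p).reshape(-1,2).T)
print('handle',W(p,(p[3],110,76)),'handle@108',W(p,(p[3],2,76)),'rack y dir',-np.sin(p[2]),np.cos(p[2]))
print('card rear @108',W(p,(p[4]-50,-48,48)),'home rear',W(p,(1.5,-48,48)))
E
python3 fit.py
```

```text
[590.8 -41.2] yaw deg -3.1885678969671267 handle x, card x [-59.7 -56.5]
[[-0.1 -0.6  0.4  0.2  0.6  0.7  0.5 -0.3  0.7  0.  -0.5 -0.1 -0.3  0.1
   0.1  0.6  0.3  0.2  0.4]
 [-0.7 -0.1  0.4 -0.5 -0.8 -0.9 -1.   0.   0.2 -0.4 -0.2 -1.1 -1.9 -2.3
  -0.9  1.2  1.6 -0.2 -0.6]]
handle [[537.3  71.9  76. ]] handle@108 [[531.3 -35.9  76. ]] rack y dir 0.055622287155922066 0.9984518822514904
card rear @108 [[481.7 -83.2  48. ]] home rear [[589.6 -89.2  48. ]]
```

Emit:
play_rows:
  dp:
    - [16, -30, 0]
    - [16, -30, 0]
    - [16, -30, 0]
    - [16, -30, 0]
    - [16, -30, 0]
    - [16, -30, 0]
    - [16, -30, 0]
    - [16, -30, 0]
  yaw: [2.8, 2.8, 2.8, 2.8, 2.8, 2.8, 2.8, 2.8]
  gripper: 0.5

```text
t: 1.97
ee_pos: [408.6, 317.2, 222.9]
orientation: [0.112, 3.139, 0.0]
ft_force: [0.3, 0.1, -0.1]
width: 44.3
grasp_force: 0.0
```

Emit:
play_rows:
  dp:
    - [16, -30, 0]
    - [16, -30, 0]
    - [16, -30, 0]
    - [16, -30, 0]
    - [16, -30, 0]
    - [16, -30, 0]
    - [16, -30, -20]
    - [16, -36, -20]
  yaw: [0, 0, 0, 0, 0, 0, 0, 0]

```text
t: 2.63
ee_pos: [537.0, 73.6, 184.5]
orientation: [0.115, 3.136, 0.001]
ft_force: [0.8, 0.3, -0.4]
width: 44.0
grasp_force: 0.0
```

Emit:
play_rows:
  dp:
    - [0, 0, -25]
    - [0, 0, -25]
    - [0, 0, 0]
    - [0, 0, 0]
    - [0, 0, 0]
  yaw: [0, 0, 0, 0, 0]

```text
t: 3.05
ee_pos: [535.8, 75.1, 134.8]
orientation: [0.115, 3.138, 0.0]
ft_force: [0.2, 0.1, -0.0]
width: 43.8
grasp_force: 0.0
```

Emit:
play_rows:
  dp:
    - [1, -3, -10]
    - [0, 0, 0]
    - [0, 0, 0]
  yaw: [1, 0, 0]

```text
t: 3.3
ee_pos: [536.3, 72.0, 124.2]
orientation: [0.088, 3.14, 0.0]
ft_force: [0.4, -0.2, 0.3]
width: 43.5
grasp_force: 0.0
```

Run:
```python
from h import *
o=ctrl.get_obs();print(o['ee_pos'],o['orientation'])
s=viewer.get_image('scene');print(proj(s,o['ee_pos']))
cv2.imwrite('pics/c.png',cv2.resize(s['pixels'][160:250,220:340,::-1],None,fx=6,fy=6,interpolation=cv2.INTER_CUBIC))
```

```text
[536.32177454  71.95815734 124.22684068] [8.75402430e-02 3.13980840e+00 5.63606852e-05]
[[282.12985094 183.21810325]]
```

View pics/c.png

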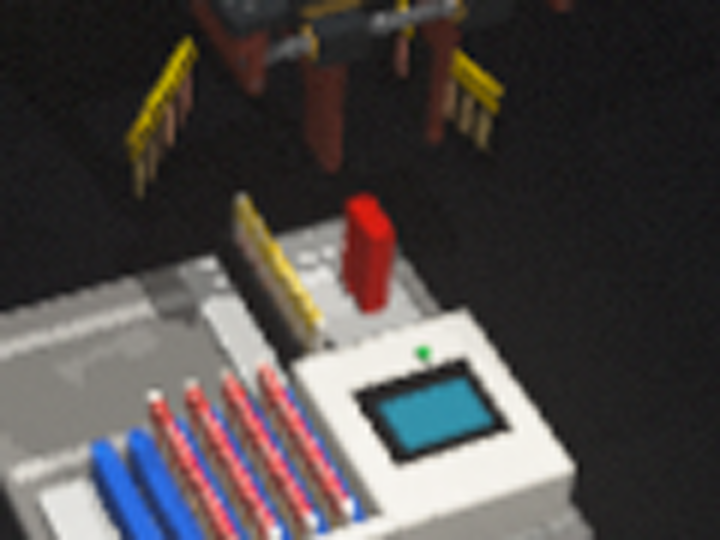

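The fingers, with tips at about (325,165) and (435,140) in the crop, straddle the red handle at (368,205). I'll go down and grip.

Emit:
play_rows:
  dp:
    - [0, 0, -15]
    - [0, 0, -15]
    - [0, 0, -15]
    - [0, 0, -15]
    - [0, 0, -16]
    - [0, 0, 0]
  yaw: [0, 0, 0, 0, 0, 0]

```text
t: 3.85
ee_pos: [534.7, 71.7, 45.9]
orientation: [-0.088, -3.137, 0.001]
ft_force: [-1.2, -0.2, -0.3]
width: 43.8
grasp_force: 0.0
```

Emit:
play_rows:
  dp:
    - [0, 0, 0]
    - [0, 0, 0]
    - [0, 0, 0]
    - [0, 0, 0]
    - [0, 0, 0]
    - [0, 0, 0]
    - [0, 0, 0]
    - [0, 0, 0]
  yaw: [0, 0, 0, 0, 0, 0, 0, 0]
  gripper: 1

```text
t: 4.52
ee_pos: [536.8, 71.9, 48.6]
orientation: [0.089, 3.139, 0.0]
ft_force: [-0.1, 1.1, 6.0]
width: 14.0
grasp_force: 30.0
```

Emit:
play_rows:
  dp:
    - [0.1, 2, 0]
    - [0.1, 1, 0]
    - [0, 0, 0]
    - [0, 0, 0]
    - [0, 0, 0]
  yaw: [0, 0, 0, 0, 0]

```text
t: 4.93
ee_pos: [536.9, 73.3, 48.6]
orientation: [0.088, 3.139, -0.003]
ft_force: [-0.8, -9.8, 7.2]
width: 14.1
grasp_force: 30.0
```

Emit:
play_rows:
  dp:
    - [-0.7, -13, 0]
    - [-0.7, -13, 0]
    - [-0.8, -14, 0]
    - [-0.8, -14, 0]
    - [-0.8, -14, 0]
    - [-0.8, -14, 0]
    - [-0.7, -13, 0]
    - [-0.7, -12, 0]
  yaw: [0, 0, 0, 0, 0, 0, 0, 0]

```text
t: 5.6
ee_pos: [530.9, -32.8, 48.6]
orientation: [0.089, 3.139, 0.0]
ft_force: [-1.0, 2.5, 6.2]
width: 13.8
grasp_force: 30.0
```

Emit:
play_rows:
  dp:
    - [0, 0, 0]
    - [0, 0, 0]
    - [0, 0, 0]
  yaw: [0, 0, 0]

```text
t: 5.85
ee_pos: [530.9, -32.9, 48.7]
orientation: [0.089, 3.139, -0.001]
ft_force: [-1.3, -1.6, 6.9]
width: 13.8
grasp_force: 30.0
```

Emit:
play_rows:
  dp:
    - [-0.1, -1.9, 0]
    - [0, 0, 0]
    - [0, 0, 0]
    - [0, 0, 0]
  yaw: [0, 0, 0, 0]

```text
t: 6.18
ee_pos: [530.8, -34.5, 48.6]
orientation: [0.088, 3.139, -0.001]
ft_force: [-1.4, -1.1, 7.6]
width: 14.1
grasp_force: 30.0
```

Run:
```python
from h import *
print(ctrl.get_obs()['ee_pos'])
s=viewer.get_image('scene');t=viewer.get_image('top')
a=cv2.resize(s['pixels'][180:270,200:320,::-1],None,fx=6,fy=6,interpolation=cv2.INTER_CUBIC)
cv2.imwrite('pics/d.png',a)
# green/yellow in top
h=cv2.cvtColor(t['pixels'][125:215,220:310],cv2.COLOR_RGB2HSV)
for n,lo,hi in(('y',25,35),('g',50,75)):
    v,u=np.where((h[...,0]>=lo)&(h[...,0]<=hi)&(h[...,1]>120)&(h[...,2]>80));print(n,list(zip(u+220,v+125)))
```

```text
[530.81521574 -34.48026554  48.61064348]
y []
g [(np.int64(288), np.int64(141)), (np.int64(288), np.int64(142)), (np.int64(288), np.int64(143)), (np.int64(288), np.int64(144)), (np.int64(288), np.int64(145)), (np.int64(288), np.int64(146)), (np.int64(288), np.int64(147)), (np.int64(288), np.int64(148)), (np.int64(288), np.int64(149)), (np.int64(288), np.int64(150)), (np.int64(288), np.int64(151)), (np.int64(288), np.int64(152)), (np.int64(288), np.int64(153)), (np.int64(288), np.int64(154)), (np.int64(288), np.int64(155)), (np.int64(288), np.int64(156)), (np.int64(288), np.int64(157)), (np.int64(241), np.int64(158)), (np.int64(240), np.int64(159)), (np.int64(241), np.int64(159)), (np.int64(242), np.int64(159))]
```

View pics/d.png

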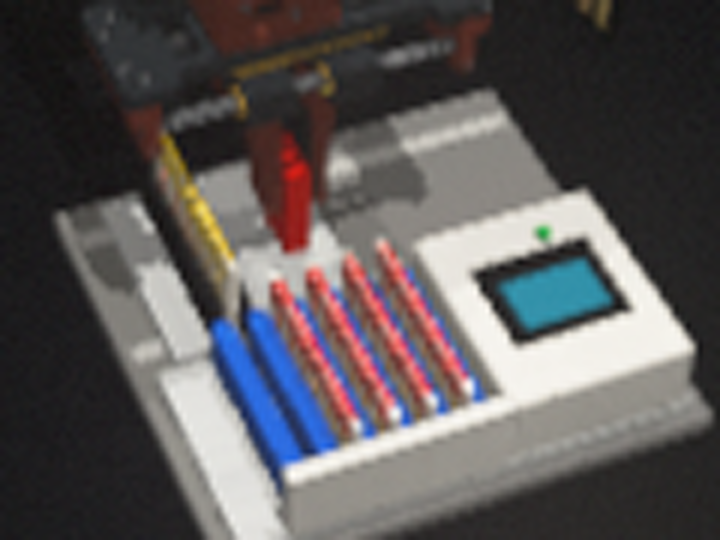

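The carriage lines up: the card's front edge at (235,300) sits opposite the gap between the two left blue walls at about (238,322). I'll release the handle and go behind the card.

Emit:
play_rows:
  dp:
    - [0, 0, 0]
    - [0, 0, 0]
    - [0, 0, 0]
    - [0, 0, 0]
    - [0, 0, 0]
    - [0, 0, 0]
  yaw: [0, 0, 0, 0, 0, 0]
  gripper: 0.6

```text
t: 6.78
ee_pos: [530.2, -34.1, 47.7]
orientation: [-0.089, -3.14, -0.0]
ft_force: [-1.6, 0.6, -0.7]
width: 35.1
grasp_force: 0.0
```

Emit:
play_rows:
  dp:
    - [0, 0, 15]
    - [0, 0, 20]
    - [0, 0, 20]
    - [-20, 0, 15]
    - [-22, -15, 0]
    - [-22, -15, 0]
    - [-22, -15, 0]
    - [0, 0, 0]
  yaw: [0, 0, 0, 0, 0, 0, 0, 0]

```text
t: 7.45
ee_pos: [439.9, -80.0, 117.4]
orientation: [-0.09, -3.136, -0.0]
ft_force: [-1.2, -0.2, -0.4]
width: 35.2
grasp_force: 0.0
```

Emit:
play_rows:
  dp:
    - [0, 0, -15]
    - [0, 0, -15]
    - [0, 0, -15]
    - [0, 0, -15]
    - [0, 0, -9]
    - [0, 0, 0]
    - [0, 0, 0]
    - [0, 0, 0]
  yaw: [0, 0, 0, 0, 0, 0, 0, 0]
  gripper: 1

```text
t: 8.12
ee_pos: [444.9, -79.2, 49.3]
orientation: [0.089, 3.14, -0.0]
ft_force: [1.0, -0.3, 0.4]
width: 0.5
grasp_force: 0.0
```

Emit:
play_rows:
  dp:
    - [8, -1, 0]
    - [8, -0.5, 0]
    - [6, -0.4, 0]
    - [4, -0.2, 0]
    - [4, -0.2, 0]
    - [0, 0, 0]
    - [0, 0, 0]
    - [0, 0, 0]
  yaw: [0, 0, 0, 0, 0, 0, 0, 0]

```text
t: 8.78
ee_pos: [473.9, -81.4, 48.7]
orientation: [-0.089, -3.14, -0.0]
ft_force: [0.5, 0.1, 0.1]
width: -0.0
grasp_force: 0.0
```

Run:
```python
from h import *
s=viewer.get_image('scene');t=viewer.get_image('top')
a=[cv2.resize(i,(400,300),interpolation=cv2.INTER_CUBIC) for i in(s['pixels'][180:255,190:290,::-1],t['pixels'][140:215,240:340,::-1])]
cv2.imwrite('pics/e.png',np.hstack(a))
```

```text
(no output)
```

View pics/e.png

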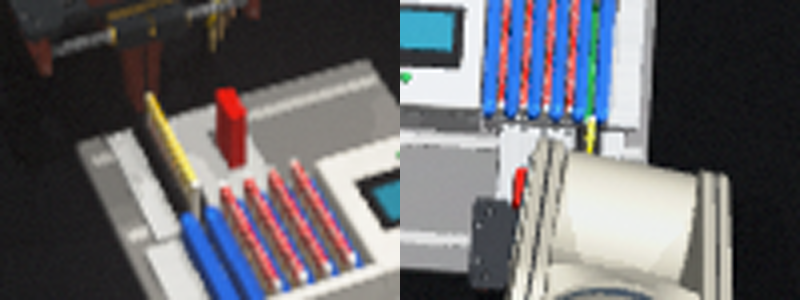

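The fingers stand behind the card's rear edge, and from above the yellow card front at (592,130) lines up with the green strip at (593,60). I'll push now.

Emit:
play_rows:
  dp:
    - [4, -0.2, 0]
    - [5, -0.3, 0]
    - [6, -0.3, 0]
    - [6, -0.3, 0]
    - [6, -0.4, 0]
    - [6, -0.4, 0]
    - [6, -0.3, 0]
    - [6, -0.3, 0]
  yaw: [0, 0, 0, 0, 0, 0, 0, 0]

```text
t: 9.55
ee_pos: [520.0, -84.0, 48.8]
orientation: [0.089, 3.14, -0.0]
ft_force: [-0.3, -0.1, 0.1]
width: 0.8
grasp_force: 0.1
```

Emit:
play_rows:
  dp:
    - [6, -0.3, 0]
    - [6, -0.3, 0]
    - [6, -0.4, 0]
    - [6, -0.3, 0]
    - [6, -0.3, 0]
    - [5, -0.3, 0]
    - [4, -0.2, 0]
    - [0, 0, 0]
  yaw: [0, 0, 0, 0, 0, 0, 0, 0]

```text
t: 10.22
ee_pos: [559.3, -86.2, 48.9]
orientation: [0.088, 3.139, -0.0]
ft_force: [-0.5, -0.7, 0.3]
width: 0.5
grasp_force: 0.0
```

Emit:
play_rows:
  dp:
    - [4, -0.2, 0]
    - [4, -0.2, 0]
    - [3, -0.2, 0]
    - [2, -0.1, 0]
    - [1, 0, 0]
    - [0, 0, 0]
    - [0, 0, 0]
  yaw: [0, 0, 0, 0, 0, 0, 0]

```text
t: 10.8
ee_pos: [572.2, -86.7, 48.8]
orientation: [-0.088, -3.14, 0.0]
ft_force: [-0.3, 0.7, -0.2]
width: 0.4
grasp_force: 0.0
```

Run:
```python
from h import *
s=viewer.get_image('scene')
cv2.imwrite('pics/f.png',cv2.resize(s['pixels'][190:265,200:300,::-1],(800,600),interpolation=cv2.INTER_CUBIC))
```

```text
(no output)
```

View pics/f.png

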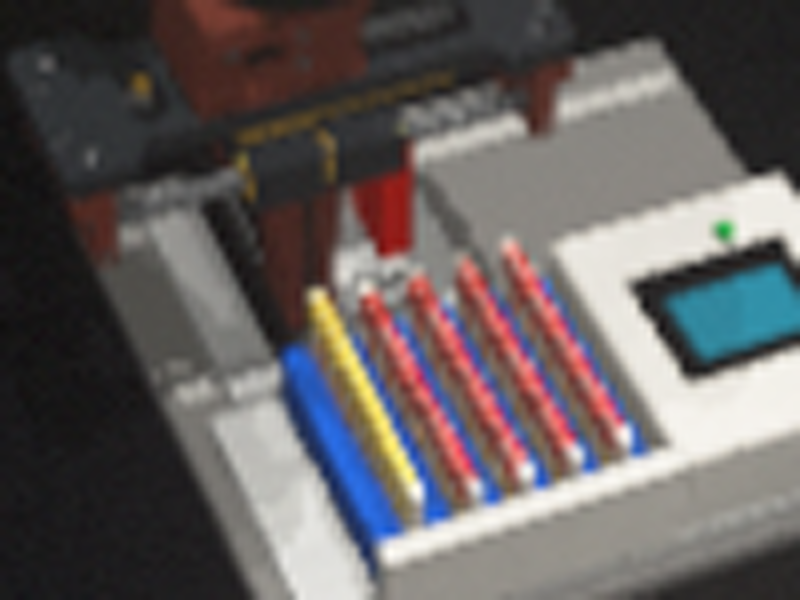

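The card is in the slot and its end at (415,495) is a few mm short of the line of the other cards. I'll creep forward until it meets the stop.

Emit:
play_rows:
  dp:
    - [1.5, -0.1, 0]
    - [1.5, -0.1, 0]
    - [1, -0.1, 0]
    - [1, 0, 0]
    - [0, 0, 0]
    - [0, 0, 0]
  yaw: [0, 0, 0, 0, 0, 0]

```text
t: 11.35
ee_pos: [577.4, -87.1, 48.8]
orientation: [0.089, 3.14, -0.0]
ft_force: [-0.5, 0.4, -0.5]
width: 0.7
grasp_force: 0.0
```

Emit:
play_rows:
  dp:
    - [1, -0.1, 0]
    - [0, 0, 0]
    - [0, 0, 0]
    - [0, 0, 0]
  yaw: [0, 0, 0, 0]

```text
t: 11.68
ee_pos: [577.9, -87.1, 48.7]
orientation: [-0.088, -3.14, -0.0]
ft_force: [-2.2, 0.4, 0.9]
width: 0.3
grasp_force: 1.0
```

Emit:
play_rows:
  dp:
    - [1, -0.1, 0]
    - [0, 0, 0]
    - [0, 0, 0]
    - [0, 0, 0]
  yaw: [0, 0, 0, 0]

```text
t: 12.02
ee_pos: [578.0, -87.1, 48.6]
orientation: [-0.088, -3.138, -0.0]
ft_force: [-5.3, -0.2, 3.1]
width: 0.0
grasp_force: 2.7
```

Emit:
play_rows:
  dp:
    - [-8, 0.4, 0]
    - [-7, 0.4, 0]
    - [0, 0, 15]
    - [0, 0, 20]
    - [0, 0, 20]
    - [0, 0, 16]
    - [0, 0, 0]
    - [0, 0, 0]
  yaw: [0, 0, 0, 0, 0, 0, 0, 0]

```text
t: 12.68
ee_pos: [564.7, -86.6, 120.5]
orientation: [0.089, 3.138, -0.001]
ft_force: [0.4, -0.3, -1.3]
width: 0.6
grasp_force: 0.0
```

Emit:
play_rows:
  dp:
    - [-11, 17, 0]
    - [-11, 17, 0]
    - [-11, 17, 0]
    - [0, 0, 0]
    - [0, 0, 0]
    - [0, 0, 0]
  yaw: [0, 0, 0, 0, 0, 0]
  gripper: 0.6

```text
t: 13.18
ee_pos: [531.6, -35.8, 119.2]
orientation: [-0.088, -3.14, 0.0]
ft_force: [0.0, 0.1, 0.2]
width: 34.4
grasp_force: 0.0
```

Run:
```python
from h import *
s=viewer.get_image('scene')
cv2.imwrite('pics/g.png',cv2.resize(s['pixels'][190:265,200:300,::-1],(800,600),interpolation=cv2.INTER_CUBIC))
for r in models.landmark_of(s,'handle')[:2]: print(r['conf'],onz(s,r['location'],76))
```

```text
0.78 [522.73897034 -35.46770906  76.        ]
```

View pics/g.png

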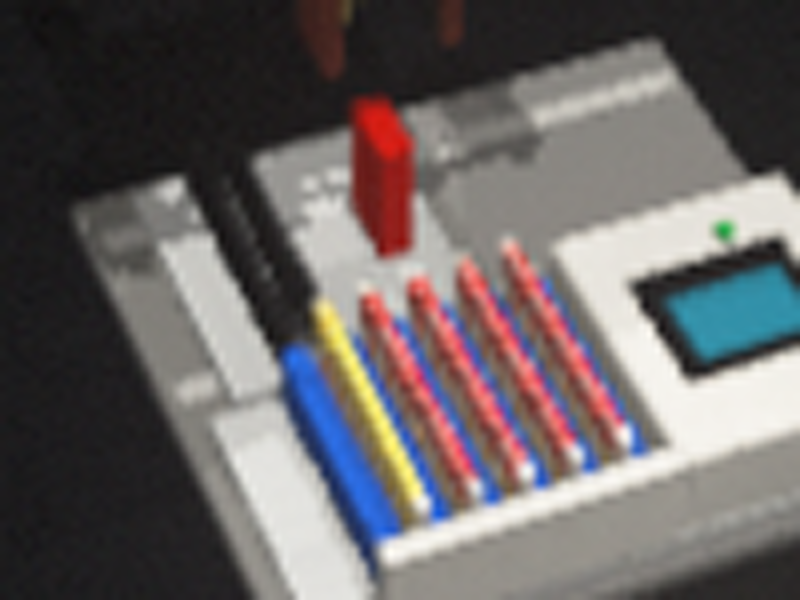

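The yellow card is level with the others, its ends at (322,305) and (422,508). The handle stands between the fingers, so I'll grip it and slide the carriage back.

Emit:
play_rows:
  dp:
    - [0, 1, -15]
    - [0, 0, -15]
    - [0, 0, -15]
    - [0, 0, -15]
    - [0, 0, -11]
    - [0, 0, 0]
    - [0, 0, 0]
  yaw: [0, 0, 0, 0, 0, 0, 0]

```text
t: 13.87
ee_pos: [531.2, -34.8, 48.3]
orientation: [-0.089, -3.139, -0.0]
ft_force: [0.5, 0.2, 0.2]
width: 34.9
grasp_force: 0.0
```

Emit:
play_rows:
  dp:
    - [0, 0, 0]
    - [0, 0, 0]
    - [0, 0, 0]
    - [0, 0, 0]
    - [0, 0, 0]
    - [0, 0, 0]
  yaw: [0, 0, 0, 0, 0, 0]
  gripper: 1

```text
t: 14.37
ee_pos: [531.9, -34.5, 49.5]
orientation: [0.088, 3.139, -0.0]
ft_force: [-0.7, -0.9, 6.2]
width: 13.7
grasp_force: 30.0
```

Emit:
play_rows:
  dp:
    - [0.7, 12, 0]
    - [0.7, 13, 0]
    - [0.7, 13, 0]
    - [0.8, 14, 0]
    - [0.8, 14, 0]
    - [0.8, 14, 0]
    - [0.7, 12, 0]
    - [0.5, 8, 0]
  yaw: [0, 0, 0, 0, 0, 0, 0, 0]

```text
t: 15.03
ee_pos: [537.5, 66.4, 49.5]
orientation: [0.087, 3.139, -0.0]
ft_force: [-0.8, -3.4, 7.8]
width: 13.7
grasp_force: 30.0
```

Emit:
play_rows:
  dp:
    - [0.2, 3, 0]
    - [0.1, 2, 0]
    - [0.1, 1.5, 0]
    - [0, 0, 0]
    - [0, 0, 0]
    - [0, 0, 0]
  yaw: [0, 0, 0, 0, 0, 0]

```text
t: 15.53
ee_pos: [537.8, 72.4, 49.5]
orientation: [0.088, 3.139, 0.001]
ft_force: [-1.1, 0.9, 6.0]
width: 13.8
grasp_force: 30.0
```

Emit:
play_rows:
  dp:
    - [0.1, 2, 0]
    - [0, 0, 0]
    - [0, 0, 0]
  yaw: [0, 0, 0]

```text
t: 15.78
ee_pos: [537.9, 73.2, 49.5]
orientation: [0.088, 3.14, -0.002]
ft_force: [-0.7, -6.4, 6.7]
width: 13.7
grasp_force: 30.0
```

Emit:
play_rows:
  dp:
    - [0, 0, 0]
    - [0, 0, 0]
    - [0, 0, 0]
    - [0, 0, 0]
    - [0, 0, 0]
    - [0, 0, 0]
  yaw: [0, 0, 0, 0, 0, 0]
  gripper: 0.6

```text
t: 16.28
ee_pos: [537.4, 74.2, 48.7]
orientation: [-0.088, -3.14, -0.0]
ft_force: [0.5, 0.5, 0.5]
width: 35.3
grasp_force: 0.0
```

Emit:
play_rows:
  dp:
    - [0, 0, 15]
    - [0, 0, 20]
    - [0, 0, 25]
    - [0, 0, 30]
    - [-20, 0, 30]
    - [-30, 0, 0]
    - [-30, 0, 0]
    - [0, 0, 0]
  yaw: [0, 0, 0, 0, 0, 0, 0, 0]

```text
t: 16.95
ee_pos: [451.7, 73.7, 168.5]
orientation: [-0.088, -3.136, 0.001]
ft_force: [-0.4, -0.4, -0.2]
width: 34.9
grasp_force: 0.0
```

Run:
```python
from h import *
s=viewer.get_image('scene')
cv2.imwrite('pics/i.png',cv2.resize(s['pixels'][190:265,200:300,::-1],(800,600),interpolation=cv2.INTER_CUBIC))
```

```text
(no output)
```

View pics/i.png

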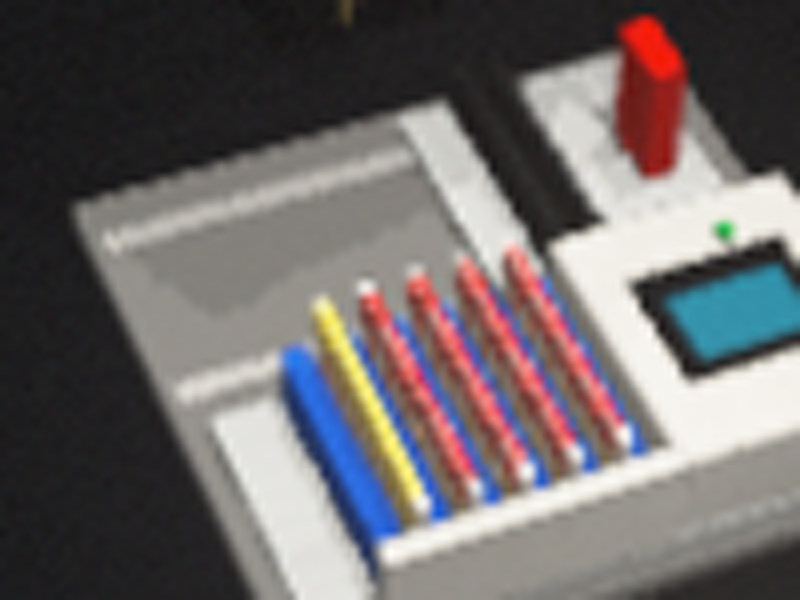

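The card is home, level with the others, and the carriage is parked with its handle at (650,45). The gripper is clear of everything, so I'll hand the job in.

```bash
python3 -c "
from workcell import ticket
print(ticket.close_job())"
```

```text
the job is handed in; nothing more can be done
None
```

The card is fully home in the rightmost slot (rack y = -48 mm), the empty carriage is back at its left stop and released, and I handed the job in at about 17 s of robot time; no verdict was returned, and my last picture showed the other cards still in place.

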